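Gauge a silver flask and rack it by height

TASK

Find out which of the three heights the middle flask in the tray is: stand it upright in the standing place on the step gauge's foot plate, let it go, and feel with the shut fingertips, pressing first on the top of its cap and then on the top of one of the gauge's steps. Then take it again by its narrow sides and set it down upright, centred, on the floor of the rack slot for its height (low slot for the shortest, middle slot for the middle size, high slot for the tallest) and let go. Leave the other two flasks standing in the tray, tip no flask over and leave everything else on the table alone.

Things in the scene. Friction and masses are not known exactly. Their poses are not given: they have to be found in the camera images.
- flask_p_mid (a point): one of three silver flasks alike but for height: body 24 mm thick (its x) and 56 mm wide (its y), narrow neck and a round screw cap 22 mm across on top; about 180 g. One is 84, one 92, one 100 mm tall; which is which is not told. The body ends 16 mm below the top of the cap. A grip 56 mm above the foot suits all heights. This point is on the centre line, 42 mm above the foot in each; z is up
- flask_q_mid (a point): one of three silver flasks alike but for height: body 24 mm thick (its x) and 56 mm wide (its y), narrow neck and a round screw cap 22 mm across on top; about 180 g. One is 84, one 92, one 100 mm tall; which is which is not told. The body ends 16 mm below the top of the cap. A grip 56 mm above the foot suits all heights. This point is on the centre line, 42 mm above the foot in each; z is up
- flask_r_mid (a point): one of three silver flasks alike but for height: body 24 mm thick (its x) and 56 mm wide (its y), narrow neck and a round screw cap 22 mm across on top; about 180 g. One is 84, one 92, one 100 mm tall; which is which is not told. The body ends 16 mm below the top of the cap. A grip 56 mm above the foot suits all heights. This point is on the centre line, 42 mm above the foot in each; z is up
- tray: fixed dark wooden tray, 60 x 220 mm, three cells along its y (at -67, 0 and 67 mm), in each a flask upright, axes along the tray's; its floor is 6 mm above the table and the ribs round the cells reach 20 mm above the table. The narrow sides stand 11 mm apart, so the middle flask can be held only by its flat faces. Origin under its centre
- gauge: fixed aluminium step gauge: a foot plate 64 mm (x) by 200 mm (y), 6 mm thick, with free standing room at its -y end and a block with two steps at its +y end. Origin under the plate's centre
- gauge_stand (a point): on top of the foot plate, where a flask is stood for comparing: 60 mm from the plate's centre towards -y, 6 mm above the table; the step block begins 82 mm from here along y. Axes as the gauge's
- gauge_steps: the fixed step block of the gauge, 44 mm wide (x) and 74 mm long (y): low step, then high step farther out. Origin on the top of the foot plate at the plate's centre
- gauge_low (a point): middle of the top of the low step (44 x 38 mm), 88 mm above the foot plate: a 84 mm flask stands 4 mm below it, a 92 mm one 4 mm above it
- gauge_high (a point): middle of the top of the high step (44 x 36 mm), 96 mm above the foot plate: a 92 mm flask stands 4 mm below it, a 100 mm one 4 mm above it
- rack: fixed wooden display rack, base 90 mm (x) by 170 mm (y), 8 mm thick, three slots in a row along its y whose walls (6 mm thick) rise from low (-y) to high (+y); the walls cover the flat faces of a flask in a slot, so there it can be held only by its narrow sides. Origin under its centre
- slot_low (a point): middle of the floor (8 mm above the table) of the low slot, at y = -52 mm in the rack's frame, for the shortest (84 mm) flask. Its two walls stand 30 mm apart, 36 mm long (along x) and 66 mm high above the slot's floor; the flask's width goes along the rack's x, so its narrow sides stick out 10 mm past the walls at both open ends. Axes as the rack's
- slot_mid (a point): middle of the floor (8 mm above the table) of the middle slot, at y = 0 mm in the rack's frame, for the middle-sized (92 mm) flask. Its two walls stand 30 mm apart, 36 mm long (along x) and 74 mm high above the slot's floor; the flask's width goes along the rack's x, so its narrow sides stick out 10 mm past the walls at both open ends. Axes as the rack's
- slot_tall (a point): middle of the floor (8 mm above the table) of the high slot, at y = 52 mm in the rack's frame, for the tallest (100 mm) flask. Its two walls stand 30 mm apart, 36 mm long (along x) and 82 mm high above the slot's floor; the flask's width goes along the rack's x, so its narrow sides stick out 10 mm past the walls at both open ends. Axes as the rack's
- goblet_a: loose silver goblet, foot 60 mm across, 100 mm tall; origin under its foot. A bystander, leave alone
- goblet_b: loose small silver goblet, foot 48 mm across, 80 mm tall; origin under its foot. A bystander, leave alone
- bowl: loose copper bowl, 84 mm across, 40 mm tall; origin under it. A bystander, leave alone
- giftbox: loose blue gift box, 80 x 60 x 35 mm; origin under it. A bystander, leave alone
- bangle_a: loose steel bangle lying flat, 68 mm across, 14 mm tall; origin under it. A bystander, leave alone
- bangle_b: loose brass bangle lying flat, 66 mm across, 18 mm tall; origin under it. A bystander, leave alone
- bangle_c: loose copper bangle lying flat, 64 mm across, 12 mm tall; origin under it. A bystander, leave alone
There are look-alikes about, which are no part of the job. What is shaped like the part that bears flask_p_mid but green is not meant.

How it is judged (in metres and radians):
On the way, in this order (a step that is already met when the one before it is completed fails the run):
1. a flask stands upright on the gauge's foot plate within 25 mm of the standing place, let go ((((horizontal distance between flask_p_mid and gauge_stand below 0.025 m and angle between flask_p_mid's own z axis and vertical below 0.1 rad and z of flask_p_mid in the frame of gauge_stand between 0.039 and 0.045 m) and contact force between the fingers and flask_p below 0.2 N and linear speed of flask_p below 0.02 m/s) or ((horizontal distance between flask_q_mid and gauge_stand below 0.025 m and angle between flask_q_mid's own z axis and vertical below 0.1 rad and z of flask_q_mid in the frame of gauge_stand between 0.039 and 0.045 m) and contact force between the fingers and flask_q below 0.2 N and linear speed of flask_q below 0.02 m/s) or ((horizontal distance between flask_r_mid and gauge_stand below 0.025 m and angle between flask_r_mid's own z axis and vertical below 0.1 rad and z of flask_r_mid in the frame of gauge_stand between 0.039 and 0.045 m) and contact force between the fingers and flask_r below 0.2 N and linear speed of flask_r below 0.02 m/s))), for 0.2 s.
2. fingertips press on the top of its cap from above (over 1.5 N) while it stands there ((((horizontal distance between flask_p_mid and gauge_stand below 0.025 m and angle between flask_p_mid's own z axis and vertical below 0.1 rad and z of flask_p_mid in the frame of gauge_stand between 0.039 and 0.045 m) and contact force between the fingers and flask_p above 1.5 N and z of the grasp point in the frame of flask_p_mid above 0.058 m) or ((horizontal distance between flask_q_mid and gauge_stand below 0.025 m and angle between flask_q_mid's own z axis and vertical below 0.1 rad and z of flask_q_mid in the frame of gauge_stand between 0.039 and 0.045 m) and contact force between the fingers and flask_q above 1.5 N and z of the grasp point in the frame of flask_q_mid above 0.066 m) or ((horizontal distance between flask_r_mid and gauge_stand below 0.025 m and angle between flask_r_mid's own z axis and vertical below 0.1 rad and z of flask_r_mid in the frame of gauge_stand between 0.039 and 0.045 m) and contact force between the fingers and flask_r above 1.5 N and z of the grasp point in the frame of flask_r_mid above 0.05 m))), for 0.02 s.
3. then fingertips press on the top of either gauge step from above (over 1.5 N), the flask still standing there (((horizontal distance between flask_p_mid and gauge_stand below 0.025 m and angle between flask_p_mid's own z axis and vertical below 0.1 rad and z of flask_p_mid in the frame of gauge_stand between 0.039 and 0.045 m) or (horizontal distance between flask_q_mid and gauge_stand below 0.025 m and angle between flask_q_mid's own z axis and vertical below 0.1 rad and z of flask_q_mid in the frame of gauge_stand between 0.039 and 0.045 m) or (horizontal distance between flask_r_mid and gauge_stand below 0.025 m and angle between flask_r_mid's own z axis and vertical below 0.1 rad and z of flask_r_mid in the frame of gauge_stand between 0.039 and 0.045 m)) and contact force between the fingers and gauge_steps above 1.5 N and height (world z) of the grasp point above 0.102 m), for 0.02 s.
At the end, for the whole second after the job is handed in: The flask from the tray's middle cell stands upright (0.1 rad), at rest, let go, on the floor of the slot for its height (to 3.5 mm), within 12 mm of its middle and 0.2 rad of its direction; the other two stand in the tray's outer cells, moved under 15 mm (((horizontal distance between flask_p_mid and slot_mid below 0.012 m and z of flask_p_mid in the frame of slot_mid between 0.0385 and 0.0455 m and angle between flask_p_mid's own z axis and vertical below 0.1 rad and angle between the y axis of flask_p_mid and the x axis of slot_mid, either way round below 0.2 rad and linear speed of flask_p below 0.02 m/s and distance of each of flask_q_mid, flask_r_mid from where it was at the start of the episode below 0.015 m and angle between each of flask_q_mid, flask_r_mid's own z axis and vertical below 0.15 rad and (y of flask_q_mid in the frame of tray above 0.04 m or y of flask_q_mid in the frame of tray below -0.04 m) and (y of flask_r_mid in the frame of tray above 0.04 m or y of flask_r_mid in the frame of tray below -0.04 m)) or (horizontal distance between flask_q_mid and slot_tall below 0.012 m and z of flask_q_mid in the frame of slot_tall between 0.0385 and 0.0455 m and angle between flask_q_mid's own z axis and vertical below 0.1 rad and angle between the y axis of flask_q_mid and the x axis of slot_tall, either way round below 0.2 rad and linear speed of flask_q below 0.02 m/s and distance of each of flask_p_mid, flask_r_mid from where it was at the start of the episode below 0.015 m and angle between each of flask_p_mid, flask_r_mid's own z axis and vertical below 0.15 rad and (y of flask_p_mid in the frame of tray above 0.04 m or y of flask_p_mid in the frame of tray below -0.04 m) and (y of flask_r_mid in the frame of tray above 0.04 m or y of flask_r_mid in the frame of tray below -0.04 m)) or (horizontal distance between flask_r_mid and slot_low below 0.012 m and z of flask_r_mid in the frame of slot_low between 0.0385 and 0.0455 m and angle between flask_r_mid's own z axis and vertical below 0.1 rad and angle between the y axis of flask_r_mid and the x axis of slot_low, either way round below 0.2 rad and linear speed of flask_r below 0.02 m/s and distance of each of flask_p_mid, flask_q_mid from where it was at the start of the episode below 0.015 m and angle between each of flask_p_mid, flask_q_mid's own z axis and vertical below 0.15 rad and (y of flask_p_mid in the frame of tray above 0.04 m or y of flask_p_mid in the frame of tray below -0.04 m) and (y of flask_q_mid in the frame of tray above 0.04 m or y of flask_q_mid in the frame of tray below -0.04 m)))); the robot touches nothing.
It fails at once if a flask is tipped over (more than 35 degrees) (angle between any of flask_p_mid, flask_q_mid, flask_r_mid's own z axis and vertical above 0.6 rad).
It fails at once if a bystander is moved more than 30 mm (distance of any of goblet_a, goblet_b, bowl, giftbox, bangle_a, bangle_b, bangle_c from where it was at the start of the episode above 0.03 m).
It also fails if it takes over 67 s, if anything falls off the work surface, if the arm or the gripper's body presses on something with over 40 N, if the wrist force passes 120 N, or if a joint passes its speed limit or range.

ROBOT

A 7-joint arm with a two-finger parallel gripper is mounted at the origin on the work surface. World frame = base frame: x ahead of the robot, y to its left, z up, the work surface at z = 0. Lengths are in m, angles in degrees, forces in N, time in s.
With the tool pointing down it reaches from about 0.4 to 0.85 m from the base axis. Payload 10.4 kg.
Tool frame: the origin (TCP) lies midway between the tips of the shut fingers; the grasp point (between the pads) lies 19 mm behind it; z points along the fingers, y is the direction in which the jaws open and shut (so a half turn about z gives the same grasp; the last joint's range is limited). The gripper opens to 85 mm and grips with 20 to 120 N. Pads are 22 mm wide; open, the fingers measure 114 mm over their backs; the gripper's body (76 mm by 85 mm) begins 54 mm behind the grasp point. The pads swing forward as they close: fully open they stand 13 mm farther back than shut.
Start: joints at [73.82, 19.034, -3.707, 83.658, 1.238, 77.344, -5.071], TCP at [0.161, -0.604, 0.231] pointing down, gripper open.
Joint ranges: [-148.97, 148.97], [-28.65, 121.19], [-84.17, 76.75], [9.2, 138.47], [-72.65, 252.65], [3.7, 117.97], [-149.18, 149.18]. Speed limits (degrees/s): [127.2, 127.2, 159.86, 159.86, 180, 180, 180].

INTERFACE

Orientations are given as a 3x3 rotation matrix whose columns are the frame's x, y, z axes.
In Python, from bench import bot, imaging gives the robot as it stands. The module is installed in compiled form; this text tells all that it offers.
- The arm moves only by the shell command python3 -m handwheel 'ROWS'. ROWS is JSON, a list of rows, each a list of 7 numbers: the shift along the tool's x, y, z in m, then the turn, a rotation vector about the tool's x, y, z in rad, then the finger opening in m, from 0 to 0.0854. In form: [[dx, dy, dz, ax, ay, az, claw], ...]. A call has 1 to 20 rows; each row is the pose to reach, as a shift and turn from the pose measured when the call began, along the tool's axes at that moment; what a row does not reach only later rows make up. A row lasts 1/12 s, in which the tool goes at most 41.7 mm and 7.16 degrees, less where a joint would pass 70% of its speed; a pose out of reach is approached as far as the arm can. A call with a gripper value outside its range is refused whole. The fingers move at their own pace and stop on an object; the grip force is fixed at half the most. Time passes only in rows, so rows that repeat a pose let the fingers close. It gives the time, the measured TCP pose, the force and the opening at its end, in the units of the state.
- bot.sense(): the state, without advancing time (a new reading comes with each control period).
- imaging.read_camera(name): name is "scene" or "top" or "wrist"; returns the picture (384x512x3 uint8, red, green, blue); there is no depth.
- imaging.calibration(name): a dict with "fx", "fy", "cx", "cy" (pixels), "R" (3x3) and "t" (3): a world point X has camera coordinates R X + t. Camera axes: x right, y down, z forward; pixel columns grow to the right and rows downward; lengths in m; the calibration is good to about 2 mm. A picture is of the moment at which its call begins: read the wrist's pose just before it. calibration takes no time and is no camera call; for the wrist camera it gives the pose at the moment of the call.
- bot.finish_job(): hands the job in, once; it reports no verdict.
The state is a dict: "time": time; "qpos": joint angles; "joint_vel": joint speeds; "joint_efforts": joint torques, N m; "tool_pos": TCP position; "tool_rot": TCP orientation; "wrist_force": force on the tool from outside, world axes, zero at the start; "wrist_torque": the same for the moment, N m; "finger_gap": finger opening in m.
Only numpy, scipy, OpenCV 4.12 (cv2) and the standard library are available. Lean on these libraries where they do the work, as an engineer would, in place of code of your own. Each camera call takes 0.05 s, during which the arm holds its last target.

## Working session

There is one attempt and no reset: what is moved stays moved. The work goes in short steps, Python scripts to look and compute and a shell command to move; the robot and the scene stay as the last step left them, time stands still between calls to the robot, and variables do not carry over. Pictures are saved under pics/ and viewed, and the job is handed in when it is done.

```bash
mkdir -p pics && python3 - <<'E'
from bench import bot, imaging
import cv2, numpy as np
s=bot.sense()
print({k:np.round(v,4).tolist() for k,v in s.items()})
for n in ("scene","top","wrist"):
    im=imaging.read_camera(n); cv2.imwrite(f"pics/{n}0.png",im[:,:,::-1])
    c=imaging.calibration(n); print(n,{k:np.round(v,4).tolist() for k,v in c.items()})
E
```

```text
{'time': 0.0, 'qpos': [73.8205, 19.0714, -3.7093, 83.7062, 1.2381, 77.3428, -5.0693], 'joint_vel': [0.0736, 0.0432, -0.039, 0.0533, -0.0863, 0.004, -0.0055], 'joint_efforts': [0.0012, -62.5448, 0.0501, -39.1618, 0.0162, 0.0099, 0.0], 'tool_pos': [0.1605, -0.6037, 0.2305], 'tool_rot': [[0.9664, 0.257, -0.0004], [0.257, -0.9664, 0.0013], [-0.0001, -0.0014, -1.0]], 'wrist_force': [-0.287, -0.2589, -0.1757], 'wrist_torque': [-0.0622, -0.0306, -0.0255], 'finger_gap': 0.0855}
scene {'fx': 386.8783, 'fy': 386.8783, 'cx': 255.8465, 'cy': 192.9602, 'R': [[0.8469, 0.5317, 0.0088], [0.4258, -0.6682, -0.6101], [-0.3185, 0.5205, -0.7923]], 't': [-0.4482, -0.1571, 1.1089]}
top {'fx': 402.8419, 'fy': 402.8419, 'cx': 246.869, 'cy': 190.6562, 'R': [[-0.0013, -0.9998, 0.0185], [-0.9918, -0.0011, -0.1276], [0.1276, -0.0186, -0.9917]], 't': [0.0063, 0.5178, 1.0704]}
wrist {'fx': 345.9569, 'fy': 345.9569, 'cx': 255.8796, 'cy': 192.1003, 'R': [[0.257, -0.9664, -0.0023], [-0.9296, -0.2479, 0.2728], [-0.2642, -0.068, -0.9621]], 't': [-0.6241, -0.0354, 0.379]}
```

View pics/scene0.png

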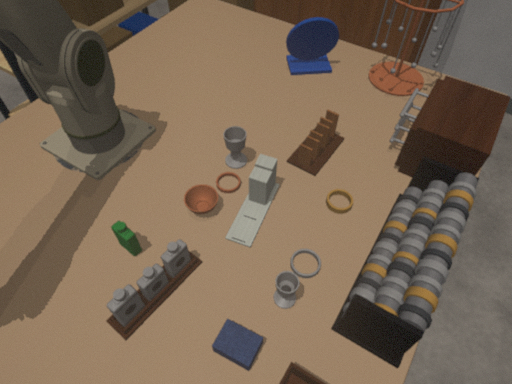

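View pics/top0.png

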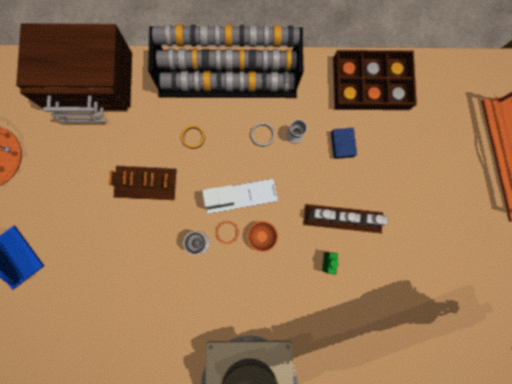

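View pics/wrist0.png

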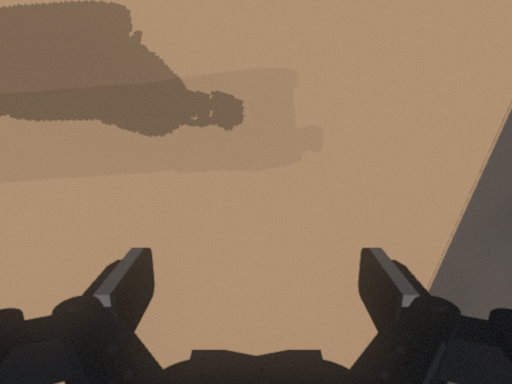

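The top view shows the dark tray with three flasks (~345,218), the white gauge (~240,195), the rack (~145,183) and the green look-alike (~331,263). The scene view shows the same objects. I'll zoom in next.

```bash
cat > h.py <<'E'
import numpy as np, cv2
from bench import bot, imaging
def ray(c,u,v):
    d=np.array([(u-c['cx'])/c['fx'],(v-c['cy'])/c['fy'],1.0]); R=np.array(c['R']); t=np.array(c['t'])
    return -R.T@t, R.T@d
def onz(c,u,v,z):
    o,d=ray(c,u,v); return o+d*(z-o[2])/d[2]
def proj(c,X):
    p=np.array(c['R'])@np.array(X)+np.array(c['t']); return np.array([c['fx']*p[0]/p[2]+c['cx'],c['fy']*p[1]/p[2]+c['cy']])
def tri(c1,p1,c2,p2):
    o1,d1=ray(c1,*p1);o2,d2=ray(c2,*p2)
    A=np.array([d1,-d2]).T; s=np.linalg.lstsq(A,o2-o1,rcond=None)[0]
    return (o1+d1*s[0]+o2+d2*s[1])/2, np.linalg.norm(o1+d1*s[0]-o2-d2*s[1])
E
python3 - <<'E'
import cv2
t=cv2.imread('pics/top0.png'); s=cv2.imread('pics/scene0.png')
cv2.imwrite('pics/top0z.png',cv2.resize(t[155:255,105:295],None,fx=4,fy=4,interpolation=cv2.INTER_CUBIC))
cv2.imwrite('pics/top0t.png',cv2.resize(t[190:280,295:395],None,fx=6,fy=6,interpolation=cv2.INTER_CUBIC))
cv2.imwrite('pics/scene0z.png',cv2.resize(s[100:340,90:350],None,fx=3,fy=2.4,interpolation=cv2.INTER_CUBIC))
E
```

```text
(no output)
```

View pics/top0z.png

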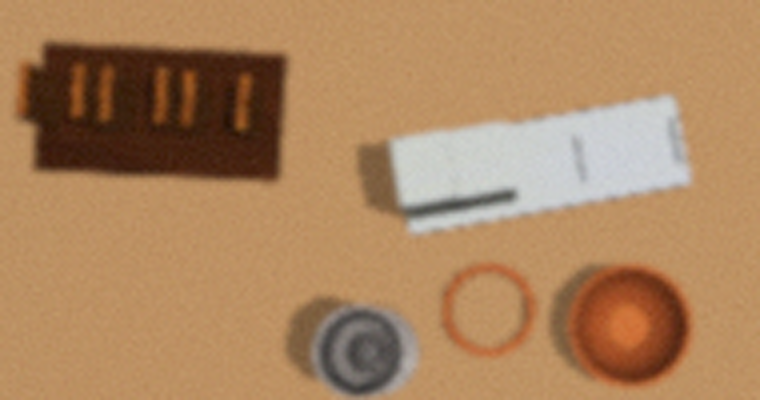

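View pics/top0t.png

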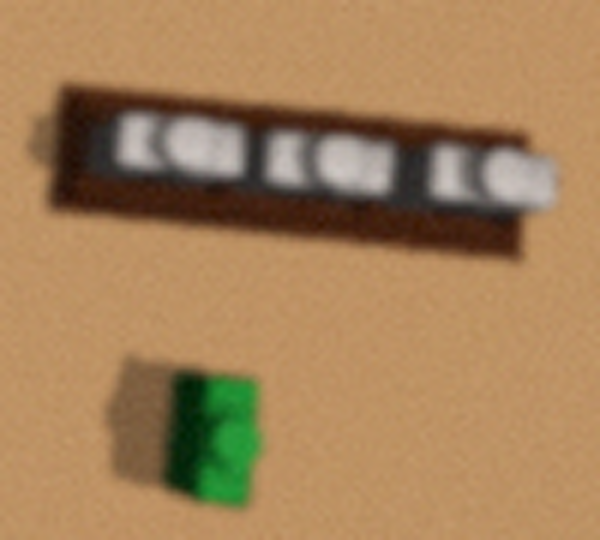

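View pics/scene0z.png

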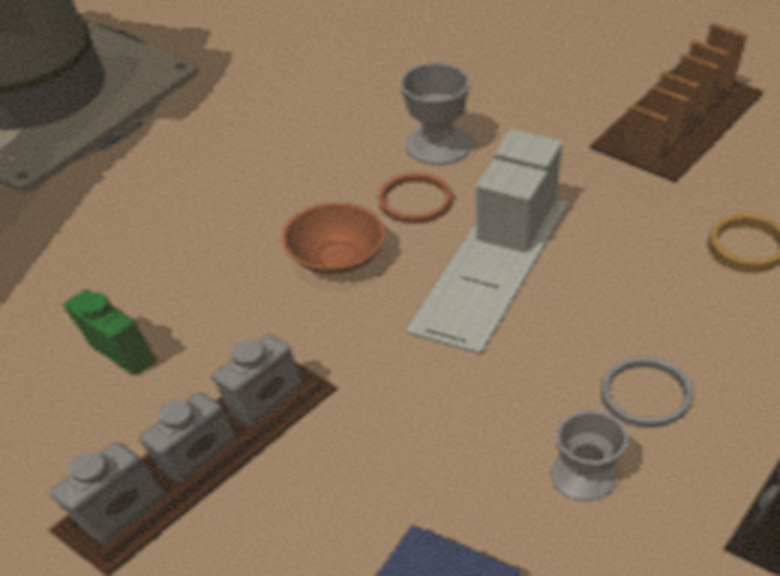

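```bash
python3 - <<'E'
from h import *
c=imaging.calibration('top')
def P(l,f,o,z):
    return np.array([onz(c,u/f+o[0],v/f+o[1],z) for u,v in l])
for n,l,f,o,z in (("gauge",[(672,96),(690,185),(408,232)],4,(105,155),.006),("rack",[(45,45),(287,55),(278,180),(35,168)],4,(105,155),.008),("tray",[(65,85),(525,130),(520,260),(52,210)],6,(295,190),.006)):
    p=P(l,f,o,z); print(n,p.round(4).tolist(),p.mean(0).round(4))
    for a,b in zip(p,np.roll(p,-1,0)): d=b-a; print(np.linalg.norm(d).round(4),np.degrees(np.arctan2(d[1],d[0])).round(2))
print(np.linalg.norm(onz(c,246,190,0)))
E
```

```text
gauge [[0.5546, -0.0681, 0.006], [0.4915, -0.0801, 0.006], [0.4585, 0.1167, 0.006]] [ 0.5015 -0.0105  0.006 ]
0.0642 -169.21
0.1996 99.51
0.2083 -62.54
rack [[0.5897, 0.3724, 0.008], [0.583, 0.2029, 0.008], [0.4946, 0.2073, 0.008], [0.5029, 0.3758, 0.008]] [0.5426 0.2896 0.008 ]
0.1696 -92.29
0.0885 177.15
0.1687 87.19
0.0869 -2.27
tray [[0.4833, -0.1595, 0.006], [0.4623, -0.3749, 0.006], [0.4018, -0.3698, 0.006], [0.4251, -0.1523, 0.006]] [ 0.4431 -0.2641  0.006 ]
0.2164 -95.58
0.0607 175.24
0.2188 83.89
0.0587 -7.06
0.5240198463563739
```

```bash
cat >> h.py <<'E'
from scipy.spatial.transform import Rotation as Ro
def Rt(yang):
    # tool pointing down with y axis at world angle yang (deg)
    a=np.radians(yang); y=np.array([np.cos(a),np.sin(a),0]); z=np.array([0,0,-1.]); x=np.cross(y,z)
    return np.array([x,y,z]).T
def st():
    s=bot.sense(); return np.array(s['tool_pos']),np.array(s['tool_rot']),s
def plan(p,yang):
    p0,R0,s=st(); d=R0.T@(np.array(p)-p0); r=Ro.from_matrix(R0.T@Rt(yang)).as_rotvec()
    print("row",d.round(4).tolist(),r.round(4).tolist(),"rows>=",max(np.linalg.norm(d)/.0417,np.degrees(np.linalg.norm(r))/7.16).round(1))
def stat():
    p,R,s=st(); print(s['time'],'pos',p.round(4),'yang',np.degrees(np.arctan2(R[1,1],R[0,1])).round(2),'tilt',R[2].round(4),'F',np.round(s['wrist_force'],2),'gap',round(s['finger_gap'],4),'q',np.round(s['qpos'],1))
E
python3 - <<'E'
from h import *
c=imaging.calibration('wrist'); R=np.array(c['R']);t=np.array(c['t']); p,Rt0,s=st()
print('cam in tool',(Rt0.T@(-R.T@t-p)).round(4),'axes in tool cols x,y,z\n',(Rt0.T@R.T).round(4))
stat()
plan([0.443,-0.264,0.26],-5.3)
E
```

```text
cam in tool [ 6.930e-02  1.000e-04 -1.421e-01] axes in tool cols x,y,z
 [[ 1.000e-04 -9.621e-01 -2.727e-01]
 [ 1.000e+00  4.000e-04 -1.200e-03]
 [ 1.200e-03 -2.727e-01  9.621e-01]]
0.15 pos [ 0.1605 -0.6038  0.2307] yang -75.11 tilt [-0.     -0.0011 -1.    ] F [ 0.08 -0.15  0.46] gap 0.0852 q [73.8 19.1 -3.7 83.7  1.2 77.3 -5.1]
row [0.3603, -0.2558, -0.029] [-0.001, -0.0006, -1.2185] rows>= 10.6
```

```bash
python3 -m handwheel '[[0.03,-0.02,-0.03,0,0,-0.1,0.085],[0.07,-0.05,-0.03,0,0,-0.22,0.085],[0.10,-0.07,-0.03,0,0,-0.34,0.085],[0.13,-0.09,-0.03,0,0,-0.46,0.085],[0.16,-0.115,-0.03,0,0,-0.58,0.085],[0.19,-0.135,-0.03,0,0,-0.70,0.085],[0.22,-0.156,-0.03,0,0,-0.81,0.085],[0.255,-0.18,-0.03,0,0,-0.93,0.085],[0.29,-0.205,-0.03,0,0,-1.04,0.085],[0.325,-0.23,-0.03,0,0,-1.14,0.085],[0.36,-0.256,-0.03,0,0,-1.2185,0.085],[0.36,-0.256,-0.03,0,0,-1.2185,0.085],[0.36,-0.256,-0.03,0,0,-1.2185,0.085],[0.36,-0.256,-0.03,0,0,-1.2185,0.085]]'
python3 - <<'E'
from h import *
stat()
c=imaging.calibration('wrist');im=imaging.read_camera('wrist'); cv2.imwrite('pics/w1.png',im[:,:,::-1])
np.savez('w1.npz',**c)
E
```

```text
time: 1.32
tool_pos: [0.4425, -0.264, 0.2607]
tool_rot: [[0.092, 0.996, -0.001], [0.996, -0.092, 0.001], [0.001, -0.001, -1.0]]
wrist_force: [0.3, -0.3, 0.1]
finger_gap: 0.0848
1.3167 pos [ 0.4425 -0.264   0.2607] yang -5.29 tilt [ 9.e-04 -1.e-03 -1.e+00] F [ 0.34 -0.34  0.13] gap 0.0848 q [ 51.8   6.1 -27.8  96.3   2.9  78.4  18.2]
```

View pics/w1.png

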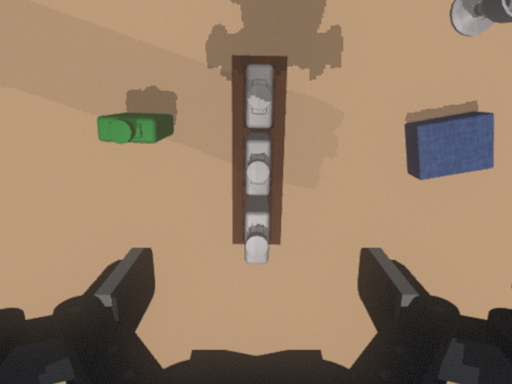

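The wrist view shows the middle flask at about (258,167), its cap at (258,172), and the tray edges at columns 233–285. I'll measure it with masks.

```bash
python3 - <<'E'
from h import *
c=dict(np.load('w1.npz')); im=cv2.imread('pics/w1.png'); hsv=cv2.cvtColor(im,cv2.COLOR_BGR2HSV)
p,R,_=st(); C=np.array([.443,-.264])
# silver mask
sub=(slice(50,275),slice(225,295))
m=((hsv[...,1]<60)&(hsv[...,2]>90)).astype(np.uint8); mm=np.zeros_like(m); mm[sub]=m[sub]
n,l,s,ce=cv2.connectedComponentsWithStats(mm)
for i in range(1,n):
    if s[i,4]>100: print(s[i],ce[i].round(1))
# tray dark brown
b=((hsv[...,2]<110)&(hsv[...,1]>60)).astype(np.uint8)
for r in (65,90,110,140,160,200,220,238):
    k=np.where(b[r,222:300])[0]+222; print(r,k.min(),k.max(), onz(c,k.min()-.5,r,.006)[:2].round(4),onz(c,k.max()+.5,r,.006)[:2].round(4))
for q in (236,240,278):
    k=np.where(b[40:275,q])[0]+40; print(q,k.min(),k.max(), onz(c,q,k.min()-.5,.006)[:2].round(4),onz(c,q,k.max()+.5,.006)[:2].round(4))
cv2.imwrite('pics/w1z.png',cv2.resize(im[45:275,215:305],None,fx=4,fy=2.6,interpolation=cv2.INTER_CUBIC))
E
```

```text
[ 246   64   27   64 1633] [258.9  95.8]
[ 245  139   26   58 1371] [257.6 166.9]
[ 244  209   26   55 1241] [256.6 236.6]
65 232 286 [ 0.4253 -0.162 ] [ 0.4845 -0.1675]
90 233 285 [ 0.4235 -0.1878] [ 0.4816 -0.1932]
110 232 284 [ 0.42  -0.209] [ 0.479  -0.2145]
140 233 283 [ 0.4175 -0.2423] [ 0.4755 -0.2477]
160 233 282 [ 0.4149 -0.2654] [ 0.4727 -0.2707]
200 233 280 [ 0.4095 -0.3137] [ 0.4669 -0.3189]
220 233 280 [ 0.4067 -0.339 ] [ 0.465  -0.3444]
238 234 279 [ 0.4053 -0.3627] [ 0.4621 -0.3679]
236 55 242 [ 0.4313 -0.1519] [ 0.4078 -0.369 ]
240 55 242 [ 0.4355 -0.1523] [ 0.4127 -0.3694]
278 56 243 [ 0.476 -0.157] [ 0.4597 -0.3751]
```

View pics/w1z.png

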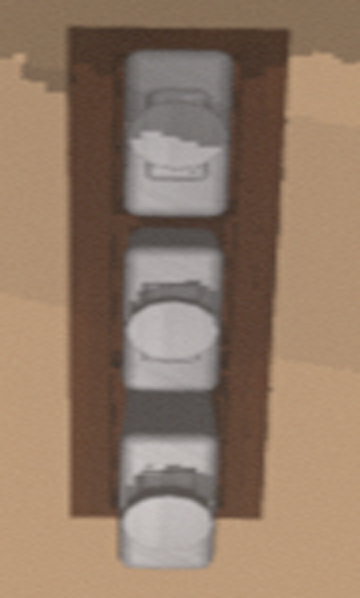

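```bash
python3 - <<'E'
from h import *
c=dict(np.load('w1.npz'))
for z in (.09,.098,.106): print(z,onz(c,258.0,172,z).round(4))
plan([0.4437,-0.2638,0.042],-5.8)
E
```

```text
0.09 [ 0.4444 -0.2638  0.09  ]
0.098 [ 0.4445 -0.2621  0.098 ]
0.106 [ 0.4446 -0.2603  0.106 ]
row [0.001, 0.0019, 0.2187] [-0.0011, -0.0008, 0.007] rows>= 5.2
```

```bash
python3 -m handwheel '[[0.001,0.002,0.03,0,0,0.008,0.085],[0.001,0.002,0.06,0,0,0.008,0.085],[0.001,0.002,0.09,0,0,0.008,0.085],[0.001,0.002,0.12,0,0,0.008,0.085],[0.001,0.002,0.145,0,0,0.008,0.085],[0.001,0.002,0.17,0,0,0.008,0.085],[0.001,0.002,0.19,0,0,0.008,0.085],[0.001,0.002,0.205,0,0,0.008,0.085],[0.001,0.002,0.214,0,0,0.008,0.085],[0.001,0.002,0.2185,0,0,0.008,0.085],[0.001,0.002,0.2185,0,0,0.008,0.085],[0.001,0.002,0.2185,0,0,0.008,0.085]]'
python3 - <<'E'
from h import *
stat()
im=imaging.read_camera('wrist'); cv2.imwrite('pics/w2.png',im[:,:,::-1])
E
```

```text
time: 2.37
tool_pos: [0.4439, -0.2645, 0.0429]
tool_rot: [[0.103, 0.995, -0.0], [0.995, -0.103, 0.0], [0.0, -0.0, -1.0]]
wrist_force: [0.3, 0.1, 0.1]
finger_gap: 0.085
2.3667 pos [ 0.4439 -0.2645  0.0429] yang -5.91 tilt [ 3.e-04 -5.e-04 -1.e+00] F [0.34 0.08 0.15] gap 0.085 q [ 49.2  19.  -26.7 110.1  10.5  53.3  11.6]
```

View pics/w2.png

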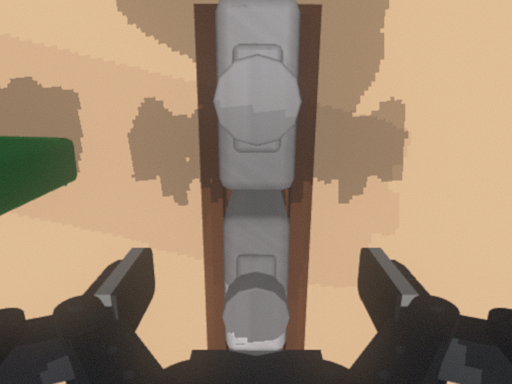

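The flask between the fingers has its cap at (256,312), and the +y flask is at (257,100). I'll check that projection while closing the fingers.

```bash
python3 - <<'E'
from h import *
c=imaging.calibration('wrist')
for z in (.09,.098,.106): print(z,onz(c,256,310,z).round(4),onz(c,257,100,z).round(4))
E
python3 -m handwheel '[[0,0,0,0,0,0,0.06],[0,0,0,0,0,0,0.04],[0,0,0,0,0,0,0.02],[0,0,0,0,0,0,0.0],[0,0,0,0,0,0,0.0],[0,0,0,0,0,0,0.0],[0,0,0,0,0,0,0.0],[0,0,0,0,0,0,0.0],[0,0,0,0,0,0,0.0],[0,0,0,0,0,0,0.0]]'
```

```text
0.09 [ 0.4447 -0.261   0.09  ] [ 0.4516 -0.1971  0.09  ]
0.098 [ 0.4453 -0.2555  0.098 ] [ 0.4516 -0.197   0.098 ]
0.106 [ 0.4458 -0.25    0.106 ] [ 0.4515 -0.1969  0.106 ]
time: 3.25
tool_pos: [0.4444, -0.2646, 0.0435]
tool_rot: [[0.103, 0.995, 0.0], [0.995, -0.103, -0.0], [-0.0, 0.0, -1.0]]
wrist_force: [-2.0, 0.4, 5.3]
finger_gap: 0.0233
```

```bash
python3 -m handwheel '[[0,0,-0.005,0,0,0,0],[0,0,-0.015,0,0,0,0],[0,0,-0.03,0,0,0,0],[0,0,-0.05,0,0,0,0],[0,0,-0.075,0,0,0,0],[0,0,-0.1,0,0,0,0],[0,0,-0.12,0,0,0,0],[0,0,-0.13,0,0,0,0],[0,0,-0.135,0,0,0,0],[0,0,-0.135,0,0,0,0]]'
python3 - <<'E'
from h import *
stat(); plan([0.5167,-0.0348,0.18],9.7)
im=imaging.read_camera('wrist'); cv2.imwrite('pics/w3.png',im[:,:,::-1])
im=imaging.read_camera('scene'); cv2.imwrite('pics/s3.png',im[:,:,::-1])
E
```

```text
time: 4.08
tool_pos: [0.4445, -0.2647, 0.1791]
tool_rot: [[0.103, 0.995, 0.001], [0.995, -0.103, -0.001], [-0.001, 0.001, -1.0]]
wrist_force: [-0.1, 1.0, -2.1]
finger_gap: 0.023
4.0833 pos [ 0.4445 -0.2647  0.1791] yang -5.89 tilt [-9.0e-04  1.3e-03 -1.0e+00] F [-0.11  0.97 -2.06] gap 0.023 q [ 51.4   9.6 -28.1 102.7   4.8  68.8  16. ]
row [0.2361, 0.0482, -0.001] [0.0012, 0.001, -0.2722] rows>= 5.8
```

View pics/w3.png

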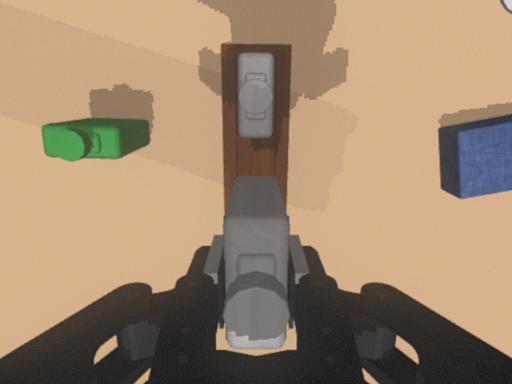

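View pics/s3.png

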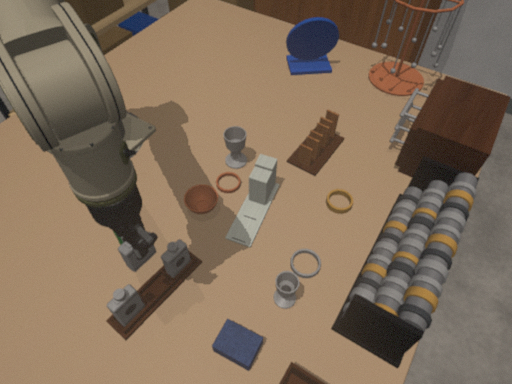

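The middle flask is held upright between the fingers, and the outer two still stand in the tray. Next I move over the gauge.

```bash
python3 -m handwheel '[[0.012,0.002,-0.001,0,0,-0.01,0],[0.035,0.007,-0.001,0,0,-0.04,0],[0.06,0.012,-0.001,0,0,-0.07,0],[0.09,0.018,-0.001,0,0,-0.1,0],[0.12,0.024,-0.001,0,0,-0.13,0],[0.15,0.03,-0.001,0,0,-0.17,0],[0.18,0.037,-0.001,0,0,-0.21,0],[0.205,0.042,-0.001,0,0,-0.24,0],[0.223,0.0455,-0.001,0,0,-0.26,0],[0.233,0.0475,-0.001,0,0,-0.27,0],[0.236,0.048,-0.001,0,0,-0.272,0],[0.236,0.048,-0.001,0,0,-0.272,0],[0.236,0.048,-0.001,0,0,-0.272,0]]'
python3 - <<'E'
from h import *
stat(); plan([0.5167,-0.0348,0.05],9.7)
c=imaging.calibration('wrist'); im=imaging.read_camera('wrist'); cv2.imwrite('pics/w4.png',im[:,:,::-1]); np.savez('w4.npz',**c)
im=imaging.read_camera('scene'); cv2.imwrite('pics/s4.png',im[:,:,::-1])
E
```

```text
time: 5.27
tool_pos: [0.5154, -0.0353, 0.1781]
tool_rot: [[-0.167, 0.986, -0.002], [0.986, 0.167, 0.0], [0.001, -0.002, -1.0]]
wrist_force: [0.6, -0.6, -1.2]
finger_gap: 0.0229
5.2667 pos [ 0.5154 -0.0353  0.1781] yang 9.63 tilt [ 5.0e-04 -1.6e-03 -1.0e+00] F [ 0.62 -0.56 -1.22] gap 0.0229 q [ 34.9  11.3 -39.8 102.2   7.7  69.3   2.6]
row [0.0002, 0.0016, 0.1281] [-0.0016, -0.0005, -0.0013] rows>= 3.1
```

View pics/w4.png

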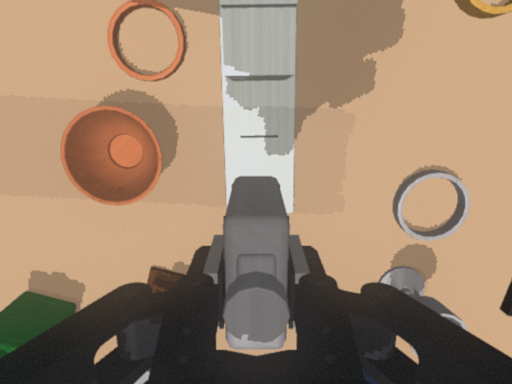

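View pics/s4.png

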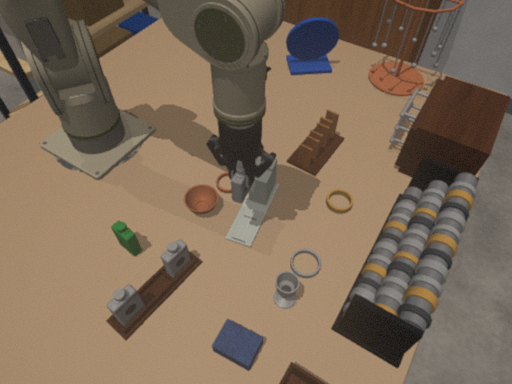

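```bash
python3 - <<'E'
from h import *
c=dict(np.load('w4.npz')); im=cv2.imread('pics/w4.png'); hsv=cv2.cvtColor(im,cv2.COLOR_BGR2HSV)
m=hsv[...,1]<45
L=[];Rr=[]
for r in range(145,205,10):
    k=np.where(m[r,205:320])[0]+205; a=onz(c,k.min()-.5,r,.006)[:2]; b=onz(c,k.max()+.5,r,.006)[:2]; L.append(a);Rr.append(b); print(r,k.min(),k.max(),a.round(4),b.round(4),np.linalg.norm(a-b).round(4))
for E in (L,Rr):
    E=np.array(E); d=E[0]-E[-1]; print(np.degrees(np.arctan2(d[1],d[0])))
for z in (.006,): print('mark',onz(c,259,136.5,z)[:2])
ct=imaging.calibration('top')
print('mark1',onz(ct,577/4+105,160/4+155,.006)[:2],'mark2',onz(ct,675/4+105,140/4+155,.006)[:2])
E
```

```text
145 224 294 [ 0.4821 -0.0156] [ 0.5457 -0.0048] 0.0645
155 225 293 [ 0.4843 -0.0245] [ 0.5466 -0.0139] 0.0632
165 225 293 [ 0.4856 -0.0338] [ 0.5484 -0.0231] 0.0637
175 225 293 [ 0.487  -0.0431] [ 0.5503 -0.0324] 0.0642
185 226 293 [ 0.4893 -0.0525] [ 0.5522 -0.0418] 0.0638
195 226 293 [ 0.4907 -0.0622] [ 0.5541 -0.0514] 0.0643
100.46656828314224
100.2218093096971
mark [ 0.5125937  -0.00264161]
mark1 [ 0.509049   -0.00094857] mark2 [ 0.52326357 -0.06987646]
```

```bash
python3 -m handwheel '[[0,0.003,0.015,-0.0016,0,-0.006,0],[0,0.003,0.035,-0.0016,0,-0.006,0],[0,0.003,0.06,-0.0016,0,-0.006,0],[0,0.003,0.085,-0.0016,0,-0.006,0],[0,0.003,0.105,-0.0016,0,-0.006,0],[0,0.003,0.118,-0.0016,0,-0.006,0],[0,0.003,0.125,-0.0016,0,-0.006,0],[0,0.003,0.128,-0.0016,0,-0.006,0],[0,0.003,0.130,-0.0016,0,-0.006,0],[0,0.003,0.130,-0.0016,0,-0.006,0],[0,0.003,0.130,-0.0016,0,-0.006,0]]'
python3 - <<'E'
from h import *
stat()
E
```

```text
time: 6.28
tool_pos: [0.5189, -0.0354, 0.0492]
tool_rot: [[-0.172, 0.985, 0.002], [0.985, 0.172, 0.0], [-0.0, 0.002, -1.0]]
wrist_force: [-0.6, -0.1, -1.9]
finger_gap: 0.0234
6.2833 pos [ 0.5189 -0.0354  0.0492] yang 9.9 tilt [-2.0e-04  1.6e-03 -1.0e+00] F [-0.61 -0.08 -1.94] gap 0.0234 q [ 31.6  20.9 -37.5 109.   15.3  55.1  -3.1]
```

```bash
python3 -m handwheel '[[0,0,0.002,0,0,0,0],[0,0,0.004,0,0,0,0],[0,0,0.005,0,0,0,0],[0,0,0.005,0,0,0,0],[0,0,0.0055,0,0,0,0],[0,0,0.0055,0,0,0,0]]'; python3 -c "from h import *; stat()"
```

```text
time: 6.78
tool_pos: [0.5189, -0.0354, 0.0436]
tool_rot: [[-0.172, 0.985, 0.002], [0.985, 0.172, 0.0], [-0.0, 0.002, -1.0]]
wrist_force: [-0.2, 0.4, -2.4]
finger_gap: 0.0231
6.7833 pos [ 0.5189 -0.0354  0.0436] yang 9.9 tilt [-1.0e-04  1.5e-03 -1.0e+00] F [-0.16  0.43 -2.4 ] gap 0.0231 q [ 31.4  21.4 -37.3 109.2  15.7  54.5  -3.4]
```

```bash
python3 -m handwheel '[[0,0,0.0008,0,0,0,0],[0,0,0.0008,0,0,0,0]]'; python3 -m handwheel '[[0,0,0.0007,0,0,0,0],[0,0,0.0007,0,0,0,0]]'
```

```text
time: 6.95
tool_pos: [0.519, -0.0354, 0.0435]
tool_rot: [[-0.172, 0.985, 0.002], [0.985, 0.172, -0.0], [-0.001, 0.001, -1.0]]
wrist_force: [-4.5, 0.4, 7.3]
finger_gap: 0.023
time: 7.12
tool_pos: [0.519, -0.0354, 0.0435]
tool_rot: [[-0.172, 0.985, 0.001], [0.985, 0.172, -0.001], [-0.001, 0.001, -1.0]]
wrist_force: [-4.2, -0.8, 9.7]
finger_gap: 0.023
```

The flask is touching the plate, so I'll release it and move straight up.

```bash
python3 -m handwheel '[[0,0,0,0,0,0,0.03],[0,0,0,0,0,0,0.045],[0,0,0,0,0,0,0.06],[0,0,0,0,0,0,0.06],[0,0,0,0,0,0,0.06],[0,0,0,0,0,0,0.06],[0,0,0,0,0,0,0.06],[0,0,0,0,0,0,0.06]]'; python3 -m handwheel '[[0,0,-0.01,0,0,0,0.06],[0,0,-0.03,0,0,0,0.06],[0,0,-0.055,0,0,0,0.06],[0,0,-0.08,0,0,0,0.06],[0,0,-0.1,0,0,0,0.06],[0,0,-0.115,0,0,0,0.06],[0,0,-0.12,0,0,0,0.03],[0,0,-0.12,0,0,0,0],[0,0,-0.12,0,0,0,0],[0,0,-0.12,0,0,0,0],[0,0,-0.12,0,0,0,0],[0,0,-0.12,0,0,0,0],[0,0,-0.12,0,0,0,0]]'
python3 - <<'E'
from h import *
stat()
for n in ('wrist','scene'):
    c=imaging.calibration(n); im=imaging.read_camera(n); cv2.imwrite(f'pics/{n}5.png',im[:,:,::-1]); np.savez(f'{n}5.npz',**c)
s=cv2.imread('pics/scene5.png')
cv2.imwrite('pics/scene5z.png',cv2.resize(s[130:260,180:310],None,fx=4,fy=4,interpolation=cv2.INTER_CUBIC))
E
```

```text
time: 7.78
tool_pos: [0.519, -0.0354, 0.0434]
tool_rot: [[-0.172, 0.985, 0.001], [0.985, 0.172, -0.001], [-0.001, 0.001, -1.0]]
wrist_force: [-0.8, -0.5, 0.5]
finger_gap: 0.06
time: 8.87
tool_pos: [0.5186, -0.0353, 0.1628]
tool_rot: [[-0.172, 0.985, 0.0], [0.985, 0.172, -0.0], [-0.0, 0.0, -1.0]]
wrist_force: [0.2, -1.2, -0.3]
finger_gap: 0.0001
8.8667 pos [ 0.5186 -0.0353  0.1628] yang 9.91 tilt [-5.e-04  3.e-04 -1.e+00] F [ 0.23 -1.19 -0.27] gap 0.0001 q [ 34.6  12.5 -39.8 102.9   8.7  67.6   2.1]
```

View pics/wrist5.png

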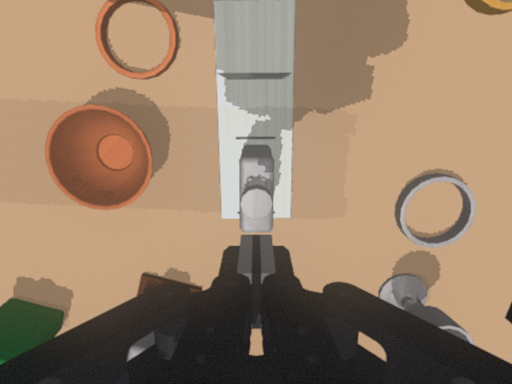

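View pics/scene5z.png

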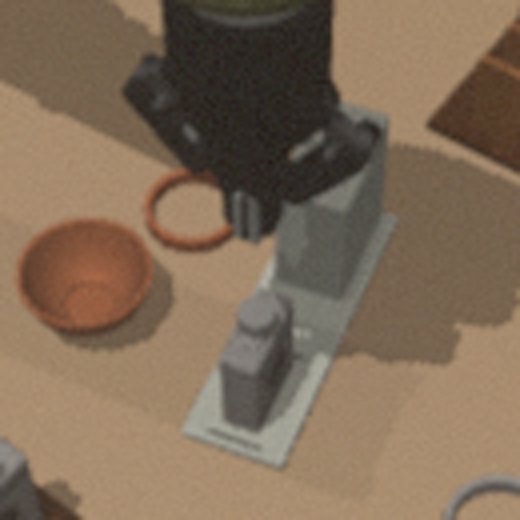

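The flask stands free on the plate with its cap at (257,206). Now I'll work out the cap's position for pressing.

```bash
python3 - <<'E'
from h import *
c=dict(np.load('wrist5.npz'))
for z in (.09,.098,.106): print(z,onz(c,257,205.5,z).round(4))
cs=dict(np.load('scene5.npz')); 
print(tri(c,(257,205.5),cs,(261/4+180,307/4+130)))
im=cv2.imread('pics/wrist5.png'); cv2.imwrite('pics/w5z.png',cv2.resize(im[135:245,215:300],None,fx=6,fy=5,interpolation=cv2.INTER_CUBIC))
E
```

```text
0.09 [ 0.5196 -0.0357  0.09  ]
0.098 [ 0.5191 -0.0332  0.098 ]
0.106 [ 0.5186 -0.0306  0.106 ]
(array([ 0.52052689, -0.03399087,  0.09349581]), np.float64(0.002641992217503023))
```

View pics/w5z.png

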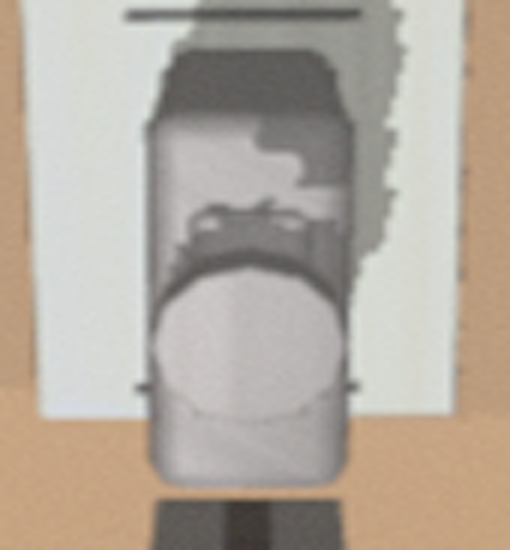

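```bash
python3 -m handwheel '[[0.001,0.0005,0.01,0,0,0,0],[0.001,0.0005,0.025,0,0,0,0],[0.001,0.0005,0.04,0,0,0,0],[0.001,0.0005,0.048,0,0,0,0],[0.001,0.0005,0.052,0,0,0,0],[0.001,0.0005,0.053,0,0,0,0],[0.001,0.0005,0.053,0,0,0,0],[0.001,0.0005,0.053,0,0,0,0]]'
python3 -m handwheel '[[0,0,0.001,0,0,0,0],[0,0,0.002,0,0,0,0],[0,0,0.0025,0,0,0,0],[0,0,0.0025,0,0,0,0]]'
```

```text
time: 9.63
tool_pos: [0.5195, -0.0342, 0.1107]
tool_rot: [[-0.172, 0.985, 0.002], [0.985, 0.172, -0.001], [-0.001, 0.002, -1.0]]
wrist_force: [-0.1, 0.5, 0.8]
finger_gap: -0.0002
time: 9.97
tool_pos: [0.5195, -0.0342, 0.1083]
tool_rot: [[-0.172, 0.985, 0.002], [0.985, 0.172, -0.001], [-0.001, 0.002, -1.0]]
wrist_force: [-0.3, 0.0, -0.0]
finger_gap: -0.0
```

```bash
for i in 1 ; do python3 -m handwheel '[[0,0,0.0008,0,0,0,0],[0,0,0.0015,0,0,0,0],[0,0,0.0015,0,0,0,0]]' | grep -E "pos|force"; python3 -m handwheel '[[0,0,0.0008,0,0,0,0],[0,0,0.0008,0,0,0,0]]'| grep -E "pos|force"; python3 -m handwheel '[[0,0,0.0008,0,0,0,0],[0,0,0.0008,0,0,0,0]]'| grep -E "pos|force"; python3 -m handwheel '[[0,0,0.0008,0,0,0,0],[0,0,0.0008,0,0,0,0]]'| grep -E "pos|force"; done
```

```text
tool_pos: [0.5194, -0.0342, 0.1066]
wrist_force: [-0.3, -0.2, -0.5]
tool_pos: [0.5194, -0.0342, 0.1057]
wrist_force: [0.3, 0.8, -0.3]
tool_pos: [0.5192, -0.0342, 0.1047]
wrist_force: [0.3, -0.1, -1.4]
tool_pos: [0.5192, -0.0342, 0.1037]
wrist_force: [0.1, 0.6, -0.3]
```

```bash
python3 -m handwheel '[[0,0,0.0015,0,0,0,0],[0,0,0.003,0,0,0,0],[0,0,0.004,0,0,0,0],[0,0,0.004,0,0,0,0]]' | grep -E "pos|force"; python3 -m handwheel '[[0,0,0.0008,0,0,0,0],[0,0,0.0008,0,0,0,0]]'| grep -E "pos|force"; python3 -m handwheel '[[0,0,0.0008,0,0,0,0],[0,0,0.0008,0,0,0,0]]'| grep -E "pos|force"; python3 -m handwheel '[[0,0,0.0008,0,0,0,0],[0,0,0.0008,0,0,0,0]]'| grep -E "pos|force"
```

```text
tool_pos: [0.519, -0.0343, 0.0994]
wrist_force: [0.4, 0.1, 0.6]
tool_pos: [0.5189, -0.0342, 0.0984]
wrist_force: [0.4, -0.1, 0.0]
tool_pos: [0.5188, -0.0343, 0.0975]
wrist_force: [-0.7, 1.2, 0.6]
tool_pos: [0.5188, -0.0343, 0.0966]
wrist_force: [-0.4, 0.5, -0.3]
```

```bash
python3 -m handwheel '[[0,0,0.0015,0,0,0,0],[0,0,0.003,0,0,0,0],[0,0,0.0045,0,0,0,0],[0,0,0.0045,0,0,0,0]]' | grep -E "pos|force"; python3 -m handwheel '[[0,0,0.0005,0,0,0,0],[0,0,0.0005,0,0,0,0]]'| grep -E "pos|force"; python3 -m handwheel '[[0,0,0.0005,0,0,0,0],[0,0,0.0005,0,0,0,0]]'| grep -E "pos|force"; python3 -m handwheel '[[0,0,0.0005,0,0,0,0],[0,0,0.0005,0,0,0,0]]'| grep -E "pos|force"
```

```text
tool_pos: [0.5186, -0.0343, 0.0917]
wrist_force: [-1.1, 0.6, 1.1]
tool_pos: [0.5185, -0.0343, 0.091]
wrist_force: [0.3, -1.3, -0.0]
tool_pos: [0.5184, -0.0343, 0.0905]
wrist_force: [0.3, -0.2, 0.6]
tool_pos: [0.5187, -0.0342, 0.0902]
wrist_force: [-1.0, 0.5, 2.9]
```

Contact came at z of about 0.090, which matches the 84 mm flask. I'll press slightly more so it's unambiguous.

```bash
python3 -m handwheel '[[0,0,0.0005,0,0,0,0],[0,0,0.0005,0,0,0,0],[0,0,0.0005,0,0,0,0]]'| grep -E "pos|force"; python3 - <<'E'
from h import *
stat()
E
```

```text
tool_pos: [0.519, -0.0342, 0.0902]
wrist_force: [-0.2, -1.1, 5.7]
12.6333 pos [ 0.519  -0.0342  0.0902] yang 9.91 tilt [-7.e-04  4.e-04 -1.e+00] F [-0.21 -1.14  5.74] gap 0.0001 q [ 32.9  17.6 -38.8 107.1  12.7  59.6  -1.2]
```

```bash
python3 -m handwheel '[[0,0,-0.01,0,0,0,0],[0,0,-0.03,0,0,0,0],[0.01,0,-0.04,0,0,0,0],[0.03,0,-0.04,0,0,0,0],[0.055,0,-0.04,0,0,0,0],[0.08,0,-0.04,0,0,0,0],[0.095,0,-0.04,0,0,0,0],[0.1,0,-0.04,0,0,0,0],[0.1,0,-0.035,0,0,0,0],[0.1,0,-0.035,0,0,0,0]]'| grep -E "pos|force"
python3 - <<'E'
from h import *
stat(); plan([0.5005,0.0645,0.098],10)
c=imaging.calibration('scene'); im=imaging.read_camera('scene'); cv2.imwrite('pics/scene6z.png',cv2.resize(im[110:260,180:310,::-1],None,fx=4,fy=4,interpolation=cv2.INTER_CUBIC))
E
```

```text
tool_pos: [0.5016, 0.0636, 0.1244]
wrist_force: [-0.7, -1.6, -0.2]
13.4667 pos [0.5016 0.0636 0.1244] yang 9.89 tilt [-1.1e-03 -4.0e-04 -1.0e+00] F [-0.68 -1.61 -0.21] gap 0.0001 q [ 26.5  13.9 -43.1 107.2  10.7  63.1 -10.8]
row [0.0011, -0.0009, 0.0264] [-0.0004, 0.0011, -0.0019] rows>= 0.6
```

View pics/scene6z.png

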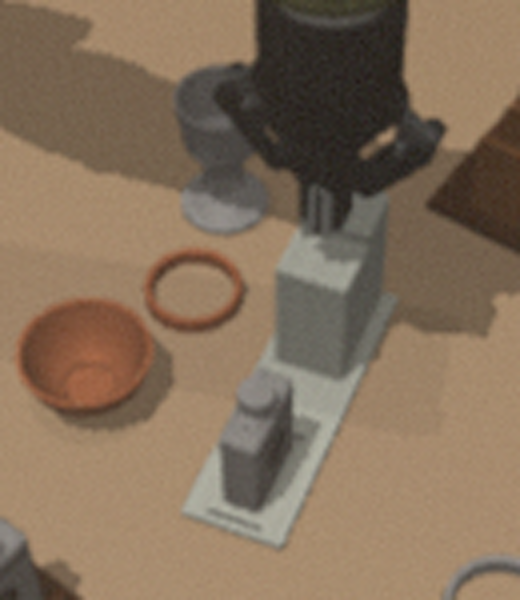

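The flask still stands at its place (zoom (255,440)), and the fingertips are over the low step. I'm pressing down in small steps.

```bash
python3 -m handwheel '[[0.0005,-0.0005,0.01,0,0,0,0],[0.0005,-0.0005,0.02,0,0,0,0],[0.0005,-0.0005,0.027,0,0,0,0],[0.0005,-0.0005,0.0285,0,0,0,0],[0.0005,-0.0005,0.0285,0,0,0,0],[0.0005,-0.0005,0.0285,0,0,0,0]]' | grep -E "pos|force"; python3 -m handwheel '[[0,0,0.0005,0,0,0,0],[0,0,0.0005,0,0,0,0]]'| grep -E "pos|force"; python3 -m handwheel '[[0,0,0.0005,0,0,0,0],[0,0,0.0005,0,0,0,0]]'| grep -E "pos|force"; python3 -m handwheel '[[0,0,0.0005,0,0,0,0],[0,0,0.0005,0,0,0,0]]'| grep -E "pos|force"
```

```text
tool_pos: [0.5011, 0.0636, 0.096]
wrist_force: [-0.5, -0.4, -0.3]
tool_pos: [0.5013, 0.0636, 0.0957]
wrist_force: [-0.3, 0.5, -0.4]
tool_pos: [0.5014, 0.0637, 0.0953]
wrist_force: [0.4, -0.1, -0.0]
tool_pos: [0.5015, 0.0637, 0.0949]
wrist_force: [0.6, 0.2, 0.7]
```

```bash
for i in 1; do python3 -m handwheel '[[0,0,0.0005,0,0,0,0],[0,0,0.0005,0,0,0,0]]'| grep -E "pos|force"; python3 -m handwheel '[[0,0,0.0005,0,0,0,0],[0,0,0.0005,0,0,0,0]]'| grep -E "pos|force"; python3 -m handwheel '[[0,0,0.0005,0,0,0,0],[0,0,0.0005,0,0,0,0],[0,0,0.0005,0,0,0,0]]'| grep -E "pos|force"; done
```

```text
tool_pos: [0.5014, 0.0637, 0.0943]
wrist_force: [0.3, -0.4, 0.3]
tool_pos: [0.5015, 0.0637, 0.0942]
wrist_force: [-2.1, -0.5, 5.0]
tool_pos: [0.5015, 0.0637, 0.0941]
wrist_force: [-3.2, -0.7, 7.1]
```

The step contacts at 0.0941 and the cap at 0.0902. The flask is therefore 4 mm below the low step, so it's the 84 mm one and goes in the low slot. Now I'll raise the hand and look at the rack.

```bash
python3 - <<'E'
from h import *
plan([0.535,0.245,0.27],-2.6)
E
python3 -m handwheel '[[0,0,-0.02,0,0,0,0],[0,0,-0.05,0,0,0,0],[0,0,-0.08,0,0,0,0],[0.02,0.005,-0.11,0,0,0.03,0.02],[0.05,0.02,-0.14,0,0,0.08,0.04],[0.08,0.03,-0.16,0,0,0.12,0.06],[0.11,0.04,-0.175,0,0,0.16,0.08],[0.14,0.05,-0.175,0,0,0.2,0.08],[0.16,0.06,-0.175,0,0,0.218,0.08],[0.173,0.064,-0.175,0,0,0.218,0.08],[0.173,0.064,-0.175,0,0,0.218,0.08],[0.173,0.064,-0.175,0,0,0.218,0.08]]'
python3 - <<'E'
from h import *
stat()
c=imaging.calibration('wrist'); im=imaging.read_camera('wrist'); cv2.imwrite('pics/w7.png',im[:,:,::-1]); np.savez('w7.npz',**c)
E
```

```text
row [0.1727, 0.064, -0.1761] [0.0002, 0.0014, 0.217] rows>= 6.1
time: 16.1
tool_pos: [0.5346, 0.2459, 0.2685]
tool_rot: [[0.045, 0.999, -0.0], [0.999, -0.045, -0.001], [-0.001, -0.0, -1.0]]
wrist_force: [-0.0, -0.7, -0.1]
finger_gap: 0.0798
16.1 pos [0.5346 0.2459 0.2685] yang -2.56 tilt [-1.3e-03 -4.0e-04 -1.0e+00] F [-0.02 -0.68 -0.08] gap 0.0798 q [  8.2  19.4 -47.2  84.3  14.3  82.6 -41.8]
```

View pics/w7.png

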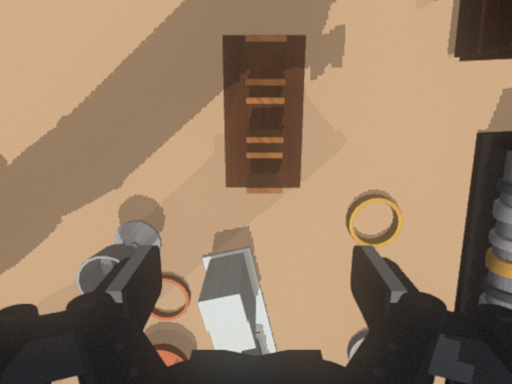

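```bash
python3 - <<'E'
from h import *
im=cv2.imread('pics/w7.png')
cv2.imwrite('pics/w7z.png',cv2.resize(im[25:200,210:320],None,fx=6,fy=3.4,interpolation=cv2.INTER_CUBIC))
E
```

```text
(no output)
```

View pics/w7z.png

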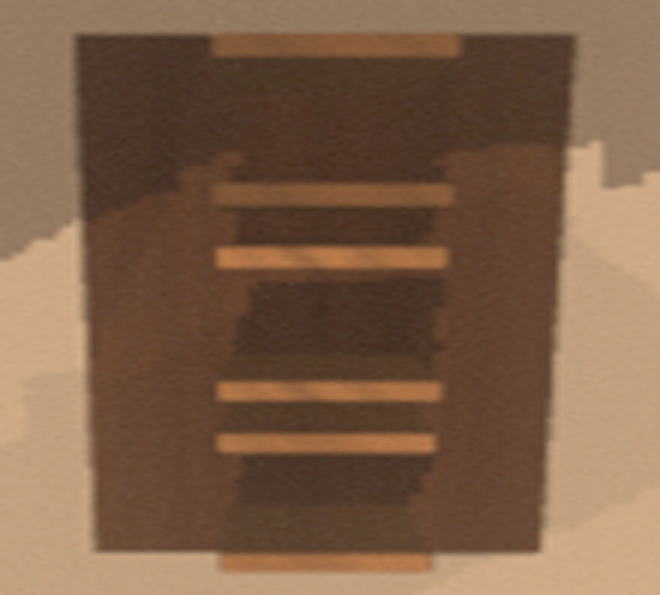

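```bash
python3 - <<'E'
from h import *
c=dict(np.load('w7.npz'))
f=lambda u,v,z: onz(c,(u+.5)/6+210-.5,(v+.5)/3.4+25-.5,z)[:2]
a,b=f(76,35,.008),f(576,35,.008); d,e=f(97,550,.008),f(541,550,.008)
print('base',a,b,d,e,'ctr',(a+b+d+e)/4, np.linalg.norm(a-b),np.linalg.norm(a-d))
for v in (a-d,b-e): print(np.degrees(np.arctan2(v[1],v[0])))
for v in (b-a,e-d): print(np.degrees(np.arctan2(v[1],v[0])))
W=[(219,432,562,.074,-70),(216,437,442,.074,-34),(216,442,391,.082,-18),(216,448,258,.082,18),(213,455,194,.09,34),(211,462,45,.09,70)]
ya=np.radians(87.4); Y=np.array([np.cos(ya),np.sin(ya)])
for l,r,v,z,yy in W:
    p,q=f(l,v,z),f(r,v,z); m=(p+q)/2; print(yy,m.round(4),np.linalg.norm(p-q).round(4),np.degrees(np.arctan2(*(q-p)[::-1])).round(2),'-> slot_low',(m-Y*(yy+52)/1000).round(4))
E
```

```text
base [0.50440766 0.3775543 ] [0.59360646 0.37358081] [0.49669955 0.20980178] [0.58570799 0.20584949] ctr [0.54510541 0.2916966 ] 0.08928726072912005 0.16792951951691407
87.36914812086012
87.30393231499994
-2.5506413678231135
-2.542463121891396
-70 [0.5416 0.2217] 0.0358 -2.54 -> slot_low [0.5424 0.2397]
-34 [0.5431 0.2576] 0.0361 -2.54 -> slot_low [0.5423 0.2396]
-18 [0.544  0.2733] 0.0357 -2.55 -> slot_low [0.5424 0.2393]
18 [0.5458 0.309 ] 0.0355 -2.55 -> slot_low [0.5426 0.2391]
34 [0.5465 0.3252] 0.0356 -2.55 -> slot_low [0.5426 0.2393]
70 [0.5481 0.3609] 0.0358 -2.55 -> slot_low [0.5426 0.239 ]
```

```bash
python3 - <<'E'
from h import *
plan([0.519,-0.0345,0.22],-80.1)
E
```

```text
row [-0.2796, -0.003, 0.0492] [0.0013, 0.0016, 1.3518] rows>= 10.8
```

```bash
python3 -m handwheel '[[-0.015,0,0,0,0,0.07,0.08],[-0.04,0,0,0,0,0.18,0.08],[-0.065,0,0.005,0,0,0.3,0.08],[-0.09,0,0.01,0,0,0.42,0.08],[-0.115,0,0.015,0,0,0.54,0.08],[-0.14,0,0.02,0,0,0.66,0.08],[-0.165,0,0.025,0,0,0.78,0.08],[-0.19,0,0.03,0,0,0.9,0.08],[-0.215,-0.001,0.035,0,0,1.02,0.085],[-0.24,-0.002,0.04,0,0,1.13,0.085],[-0.26,-0.003,0.045,0,0,1.24,0.085],[-0.275,-0.003,0.049,0,0,1.32,0.085],[-0.28,-0.003,0.049,0.001,0.001,1.352,0.085],[-0.28,-0.003,0.049,0.001,0.001,1.352,0.085],[-0.28,-0.003,0.049,0.001,0.001,1.352,0.085],[-0.28,-0.003,0.049,0.001,0.001,1.352,0.085]]'
python3 - <<'E'
from h import *
stat()
c=imaging.calibration('wrist'); im=imaging.read_camera('wrist'); cv2.imwrite('pics/w8.png',im[:,:,::-1]); np.savez('w8.npz',**c)
E
```

```text
time: 17.48
tool_pos: [0.5191, -0.0337, 0.2206]
tool_rot: [[0.985, 0.175, 0.001], [0.175, -0.985, -0.0], [0.0, 0.0, -1.0]]
wrist_force: [-0.5, 0.2, 0.4]
finger_gap: 0.0851
17.4833 pos [ 0.5191 -0.0337  0.2206] yang -79.92 tilt [ 5.e-04  4.e-04 -1.e+00] F [-0.53  0.18  0.38] gap 0.0851 q [ 26.6   8.3 -30.3  99.    4.4  73.8 -84.6]
```

View pics/w8.png

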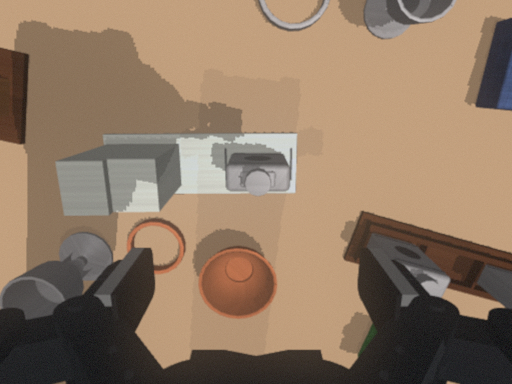

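```bash
python3 - <<'E'
from h import *
c=dict(np.load('w8.npz')); im=cv2.imread('pics/w8.png')
print('cap',onz(c,258,181,.09).round(4)); print('shoulder L,R', onz(c,226,178,.074).round(4),onz(c,290.5,178,.074).round(4))
cv2.imwrite('pics/w8z.png',cv2.resize(im[125:210,190:310],None,fx=6,fy=6,interpolation=cv2.INTER_CUBIC))
E
```

```text
cap [ 0.5208 -0.0349  0.09  ]
shoulder L,R [ 0.5147 -0.0082  0.074 ] [ 0.5244 -0.0627  0.074 ]
```

View pics/w8z.png

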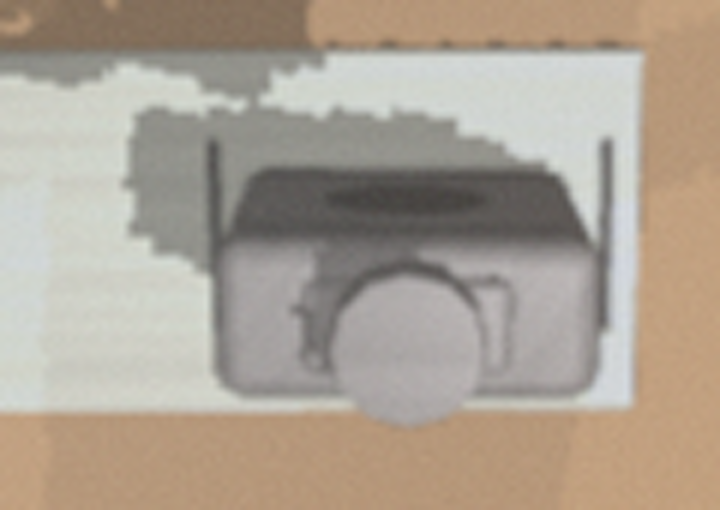

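```bash
python3 - <<'E'
from h import *
plan([0.519,-0.0350,0.039],-80.1)
E
```

```text
row [-0.0004, 0.0013, 0.1815] [0.0004, -0.0004, 0.0031] rows>= 4.4
```

```bash
python3 -m handwheel '[[0,0.001,0.025,0,0,0.003,0.085],[0,0.001,0.055,0,0,0.003,0.085],[0,0.001,0.085,0,0,0.003,0.085],[0,0.001,0.11,0,0,0.003,0.085],[0,0.001,0.13,0,0,0.003,0.085],[0,0.001,0.15,0,0,0.003,0.085],[0,0.001,0.165,0,0,0.003,0.085],[0,0.001,0.175,0,0,0.003,0.085],[0,0.001,0.18,0,0,0.003,0.085],[0,0.001,0.181,0,0,0.003,0.085],[0,0.001,0.181,0,0,0.003,0.085]]'
python3 - <<'E'
from h import *
stat(); plan([0.519,-0.0350,0.039],-80.1)
im=imaging.read_camera('wrist'); cv2.imwrite('pics/w9.png',im[:,:,::-1])
E
```

```text
time: 18.45
tool_pos: [0.5198, -0.0343, 0.04]
tool_rot: [[0.985, 0.173, 0.001], [0.173, -0.985, -0.0], [0.001, 0.0, -1.0]]
wrist_force: [-0.3, -0.7, 0.4]
finger_gap: 0.085
18.45 pos [ 0.5198 -0.0343  0.04  ] yang -80.05 tilt [ 1.e-03  4.e-04 -1.e+00] F [-0.25 -0.74  0.43] gap 0.085 q [ 23.9  20.  -28.7 109.5  11.9  53.3 -90.5]
row [-0.0009, 0.0005, 0.001] [0.0004, -0.001, 0.0009] rows>= 0.0
```

View pics/w9.png

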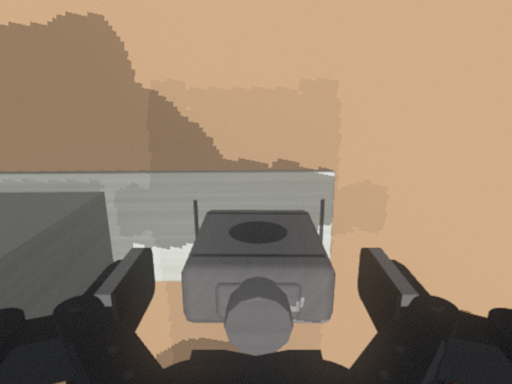

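The flask (185–331, centre about 258) is centred between the pads. I'm correcting 1 mm and closing.

```bash
python3 -m handwheel '[[-0.001,0.0003,0.001,0,0,0,0.085],[-0.001,0.0003,0.001,0,0,0,0.085],[-0.001,0.0003,0.001,0,0,0,0.07],[-0.001,0.0003,0.001,0,0,0,0.06],[-0.001,0.0003,0.001,0,0,0,0.05],[-0.001,0.0003,0.001,0,0,0,0.03],[-0.001,0.0003,0.001,0,0,0,0.0],[-0.001,0.0003,0.001,0,0,0,0.0],[-0.001,0.0003,0.001,0,0,0,0.0],[-0.001,0.0003,0.001,0,0,0,0.0],[-0.001,0.0003,0.001,0,0,0,0.0]]'
python3 -c "
from h import *
stat()"
```

```text
time: 19.42
tool_pos: [0.5196, -0.035, 0.0399]
tool_rot: [[0.985, 0.172, 0.003], [0.172, -0.985, -0.0], [0.002, 0.001, -1.0]]
wrist_force: [-0.2, -1.3, 5.0]
finger_gap: 0.055
19.4167 pos [ 0.5196 -0.035   0.0399] yang -80.07 tilt [ 2.5e-03  9.0e-04 -1.0e+00] F [-0.19 -1.28  4.99] gap 0.055 q [ 24.   19.9 -28.7 109.7  11.9  53.1 -90.5]
```

```bash
python3 -m handwheel '[[0,0,-0.004,0,0,0,0],[0,0,-0.012,0,0,0,0],[0,0,-0.025,0,0,0,0],[0,0,-0.045,0,0,0,0],[0,0,-0.07,0,0,0,0],[0,0,-0.095,0,0,0,0],[0,0,-0.12,0,0,0,0],[0,0,-0.132,0,0,0,0],[0,0,-0.136,0,0,0,0],[0,0,-0.136,0,0,0,0]]'
python3 - <<'E'
from h import *
stat(); plan([0.5425,0.2394,0.175],-2.6)
im=imaging.read_camera('wrist'); cv2.imwrite('pics/w10.png',im[:,:,::-1])
E
```

```text
time: 20.25
tool_pos: [0.5194, -0.035, 0.1763]
tool_rot: [[0.985, 0.172, 0.004], [0.172, -0.985, -0.001], [0.003, 0.001, -1.0]]
wrist_force: [0.4, 0.0, -2.0]
finger_gap: 0.0552
20.25 pos [ 0.5194 -0.035   0.1763] yang -80.08 tilt [ 0.0035  0.0014 -1.    ] F [ 0.42  0.   -2.03] gap 0.0552 q [ 26.4  10.3 -30.4 102.5   5.7  68.5 -85.7]
row [0.07, -0.2663, 0.0012] [0.0036, -0.002, -1.3523] rows>= 10.8
```

View pics/w10.png

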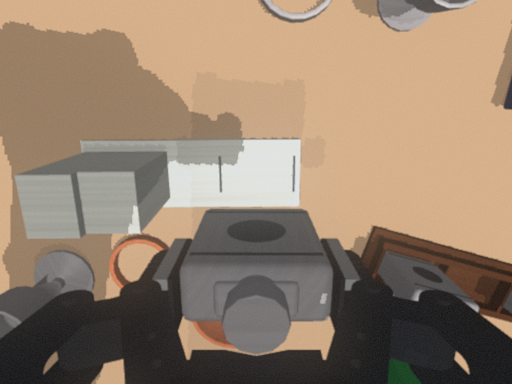

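The flask is held upright by its narrow sides, and the gauge plate below is empty. Next I carry it to the low slot.

```bash
python3 -m handwheel '[[0.002,-0.008,0,0,0,-0.04,0],[0.006,-0.025,0,0,0,-0.12,0],[0.012,-0.045,0,0,0,-0.22,0],[0.017,-0.065,0,0,0,-0.32,0],[0.023,-0.085,0,0,0,-0.42,0],[0.028,-0.105,0,0,0,-0.52,0],[0.034,-0.125,0,0,0,-0.62,0],[0.039,-0.145,0,0,0,-0.72,0],[0.044,-0.165,0,0,0,-0.82,0],[0.049,-0.185,0,0,0,-0.92,0],[0.054,-0.205,0,0,0,-1.02,0],[0.06,-0.225,0,0,0,-1.12,0],[0.065,-0.245,0,0,0,-1.22,0],[0.068,-0.258,0,0,0,-1.30,0],[0.07,-0.265,0,0.003,-0.001,-1.34,0],[0.07,-0.2663,0.001,0.0036,-0.002,-1.3523,0],[0.07,-0.2663,0.001,0.0036,-0.002,-1.3523,0],[0.07,-0.2663,0.001,0.0036,-0.002,-1.3523,0],[0.07,-0.2663,0.001,0.0036,-0.002,-1.3523,0]]'
python3 - <<'E'
from h import *
stat(); plan([0.5425,0.2394,0.175],-2.6)
im=imaging.read_camera('wrist'); cv2.imwrite('pics/w11.png',im[:,:,::-1]); np.savez('w11.npz',**imaging.calibration('wrist'))
E
```

```text
time: 21.88
tool_pos: [0.5419, 0.2385, 0.1735]
tool_rot: [[0.047, 0.999, -0.002], [0.999, -0.047, -0.0], [-0.0, -0.002, -1.0]]
wrist_force: [-0.3, 0.4, -1.9]
finger_gap: 0.055
21.8833 pos [0.5419 0.2385 0.1735] yang -2.69 tilt [-5.0e-04 -2.4e-03 -1.0e+00] F [-0.26  0.35 -1.94] gap 0.055 q [  8.9  23.9 -46.9  91.2  18.   72.9 -43.6]
row [0.0009, 0.0006, -0.0015] [-0.0024, 0.0005, -0.0015] rows>= 0.0
```

View pics/w11.png

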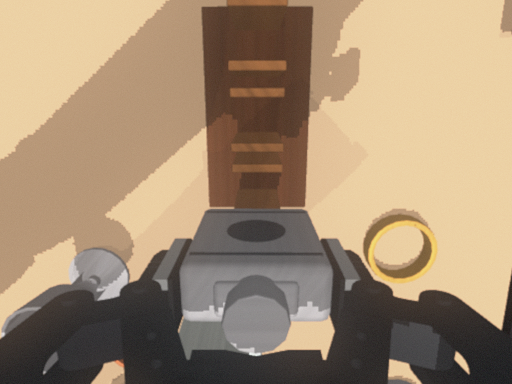

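```bash
python3 - <<'E'
from h import *
im=cv2.imread('pics/w11.png'); c=dict(np.load('w11.npz'))
g=cv2.cvtColor(im,cv2.COLOR_BGR2GRAY).astype(float)
hsv=cv2.cvtColor(im,cv2.COLOR_BGR2HSV)
m=((hsv[...,1]>110)&(hsv[...,2]>115)).astype(np.uint8); mm=np.zeros_like(m); mm[50:185,222:295]=m[50:185,222:295]
n,l,s,ce=cv2.connectedComponentsWithStats(mm)
Y=np.array([np.sin(np.radians(2.6)),np.cos(np.radians(2.6))])
for i in range(1,n):
    if s[i,4]>60:
        v=ce[i][1]; z,yy=(.074,-34) if v>160 else (.082,-18) if v>130 else (.082,18) if v>80 else (.09,34)
        p=onz(c,s[i,0]+s[i,2]/2-.5,v,z)[:2]; print(s[i],ce[i].round(1),p.round(4),'slot',(p-Y*(yy+52)/1000).round(4))
E
```

```text
[228  60  59  11 592] [257.6  64.8] [0.5466 0.3251] slot [0.5427 0.2392]
[230  88  55   9 488] [256.8  92. ] [0.5459 0.3091] slot [0.5427 0.2392]
[ 222  115   73   70 1796] [250.4 155.1] [0.5447 0.2678] slot [0.5432 0.2338]
```

```bash
python3 - <<'E'
from h import *
im=cv2.imread('pics/w11.png')
cv2.imwrite('pics/w11z.png',cv2.resize(im[200:360,170:345],None,fx=4,fy=3.6,interpolation=cv2.INTER_CUBIC))
c=dict(np.load('w11.npz')); p,R,_=st()
for dx in (-.003,0,.003):
    for (zz,nm,dd) in ((.0501,'cap',[(-.011,0),(.011,0),(0,.011)]),(.0341,'sh',[(.012,0),(-.012,0)])):
        print(dx,nm,[proj(c,p+R@np.array([dx+a,b,-zz])).round(1).tolist() for a,b in dd])
E
```

```text
-0.003 cap [[255.5, 363.4], [255.5, 303.6], [290.7, 334.3]]
-0.003 sh [[255.5, 274.3], [255.5, 333.0]]
0 cap [[255.5, 355.7], [255.5, 294.9], [290.9, 326.1]]
0 sh [[255.5, 266.5], [255.5, 326.0]]
0.003 cap [[255.5, 347.8], [255.5, 286.0], [291.2, 317.8]]
0.003 sh [[255.5, 258.6], [255.5, 318.9]]
```

View pics/w11z.png

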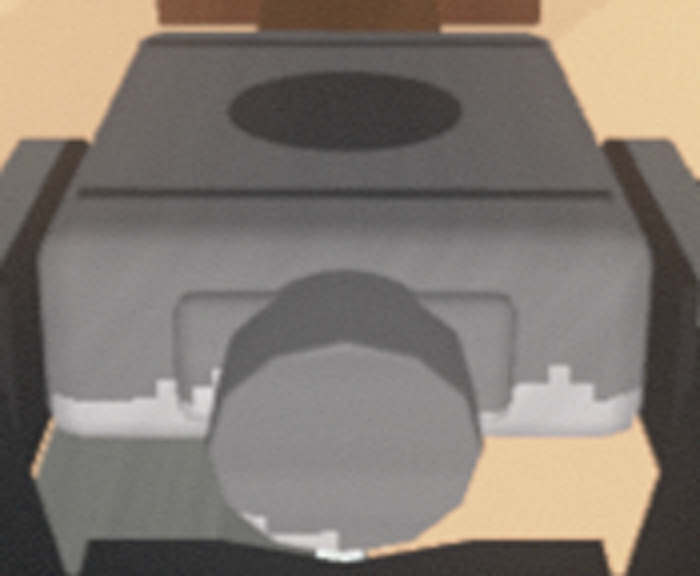

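The cap's top face spans rows 295–354, which matches a zero offset in the hand. Now I'll lower it to just above the walls.

```bash
python3 -m handwheel '[[0.001,0.0007,0.015,-0.0024,0,-0.0015,0],[0.001,0.0007,0.03,-0.0024,0,-0.0015,0],[0.001,0.0007,0.045,-0.0024,0,-0.0015,0],[0.001,0.0007,0.055,-0.0024,0,-0.0015,0],[0.001,0.0007,0.06,-0.0024,0,-0.0015,0],[0.001,0.0007,0.06,-0.0024,0,-0.0015,0],[0.001,0.0007,0.06,-0.0024,0,-0.0015,0]]'
python3 - <<'E'
from h import *
stat(); plan([0.5426,0.2394,0.042],-2.6)
im=imaging.read_camera('wrist'); cv2.imwrite('pics/w12.png',im[:,:,::-1]); np.savez('w12.npz',**imaging.calibration('wrist'))
im=imaging.read_camera('scene'); cv2.imwrite('pics/s12z.png',cv2.resize(im[80:200,250:380,::-1],None,fx=5,fy=5,interpolation=cv2.INTER_CUBIC))
E
```

```text
time: 22.52
tool_pos: [0.5427, 0.2395, 0.1141]
tool_rot: [[0.046, 0.999, 0.001], [0.999, -0.046, -0.0], [-0.0, 0.001, -1.0]]
wrist_force: [-0.2, -0.6, -1.7]
finger_gap: 0.0553
22.5167 pos [0.5427 0.2395 0.1141] yang -2.62 tilt [-2.e-04  5.e-04 -1.e+00] F [-0.16 -0.6  -1.73] gap 0.0553 q [  7.7  27.2 -45.6  94.8  20.8  66.9 -45.6]
row [-0.0001, -0.0002, 0.0721] [0.0005, 0.0002, -0.0003] rows>= 1.7
```

View pics/w12.png

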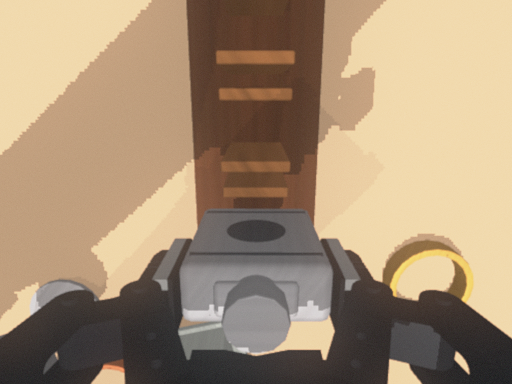

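View pics/s12z.png

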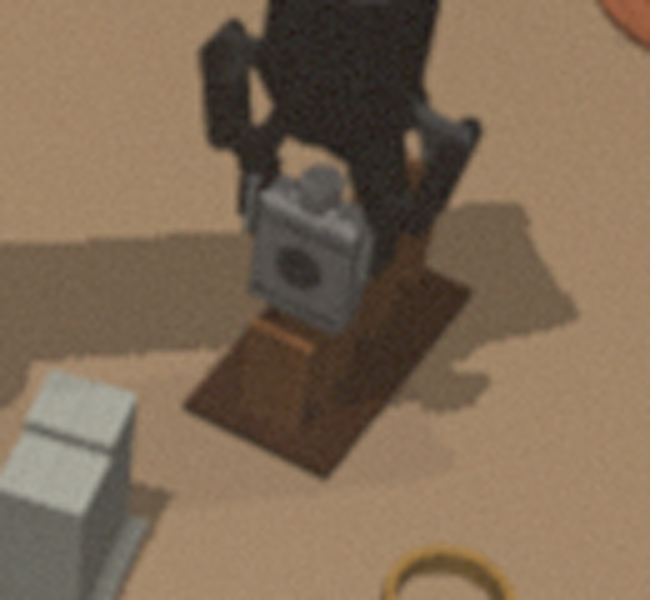

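The flask hangs above the low slot, with the low outer wall at zoom (285,335) just in front of its foot. I'm lowering it gently.

```bash
python3 -m handwheel '[[0,0,0.005,0,0,0,0],[0,0,0.01,0,0,0,0],[0,0,0.015,0,0,0,0],[0,0,0.019,0,0,0,0],[0,0,0.022,0,0,0,0],[0,0,0.022,0,0,0,0]]';  python3 -c "from h import *; stat(); plan([0.5426,0.2394,0.042],-2.6)"
```

```text
time: 23.12
tool_pos: [0.5426, 0.2395, 0.0917]
tool_rot: [[0.046, 0.999, 0.0], [0.999, -0.046, -0.0], [-0.0, 0.0, -1.0]]
wrist_force: [-0.2, -0.4, -0.2]
finger_gap: 0.0551
23.1167 pos [0.5426 0.2395 0.0917] yang -2.61 tilt [-3.e-04  2.e-04 -1.e+00] F [-0.18 -0.36 -0.22] gap 0.0551 q [  7.2  28.6 -44.9  95.9  21.9  64.7 -46.4]
row [-0.0001, -0.0, 0.0497] [0.0002, 0.0003, -0.0002] rows>= 1.2
```

```bash
python3 -m handwheel '[[0,0,0.006,0,0,0,0],[0,0,0.013,0,0,0,0],[0,0,0.02,0,0,0,0],[0,0,0.028,0,0,0,0],[0,0,0.035,0,0,0,0],[0,0,0.041,0,0,0,0],[0,0,0.045,0,0,0,0],[0,0,0.047,0,0,0,0],[0,0,0.047,0,0,0,0],[0,0,0.047,0,0,0,0]]'|grep -E "pos|force"; python3 -m handwheel '[[0,0,0.0008,0,0,0,0],[0,0,0.0015,0,0,0,0],[0,0,0.0015,0,0,0,0]]'|grep -E "pos|force"; python3 -m handwheel '[[0,0,0.0006,0,0,0,0],[0,0,0.0006,0,0,0,0]]'|grep -E "pos|force"
```

```text
tool_pos: [0.5428, 0.2396, 0.0449]
wrist_force: [0.5, -0.1, -1.0]
tool_pos: [0.5429, 0.2396, 0.0435]
wrist_force: [-0.3, 0.0, -2.0]
tool_pos: [0.5429, 0.2396, 0.0429]
wrist_force: [-0.4, -1.6, -1.3]
```

```bash
python3 -m handwheel '[[0,0,0.0006,0,0,0,0],[0,0,0.0006,0,0,0,0]]'|grep -E "pos|force"; python3 -m handwheel '[[0,0,0.0006,0,0,0,0],[0,0,0.0006,0,0,0,0]]'|grep -E "pos|force"; python3 -m handwheel '[[0,0,0.0005,0,0,0,0],[0,0,0.0005,0,0,0,0]]'|grep -E "pos|force"
```

```text
tool_pos: [0.5429, 0.2396, 0.0422]
wrist_force: [0.5, 0.2, -2.2]
tool_pos: [0.543, 0.2396, 0.0419]
wrist_force: [-1.7, -0.7, 3.6]
tool_pos: [0.543, 0.2397, 0.0419]
wrist_force: [-2.9, -2.1, 6.6]
```

The foot reached the floor exactly where predicted (TCP z 0.0419). Releasing and retreating straight up.

```bash
python3 -m handwheel '[[0,0,0,0,0,0,0.06],[0,0,0,0,0,0,0.07],[0,0,0,0,0,0,0.08],[0,0,0,0,0,0,0.08],[0,0,0,0,0,0,0.08],[0,0,0,0,0,0,0.08],[0,0,0,0,0,0,0.08]]'|grep -vE "rot"; python3 -m handwheel '[[0,0,-0.01,0,0,0,0.08],[0,0,-0.025,0,0,0,0.08],[0,0,-0.05,0,0,0,0.08],[0,0,-0.075,0,0,0,0.08],[0,0,-0.1,0,0,0,0.08],[0,0,-0.13,0,0,0,0.08],[0,0,-0.16,0,0,0,0.08],[-0.02,0,-0.19,0,0,0,0.08],[-0.04,0,-0.21,0,0,0,0.08],[-0.05,0,-0.21,0,0,0,0.08],[-0.05,0,-0.21,0,0,0,0.08],[-0.05,0,-0.21,0,0,0,0.08]]'|grep -vE "rot"
python3 - <<'E'
from h import *
stat()
im=imaging.read_camera('wrist'); cv2.imwrite('pics/w13.png',im[:,:,::-1]); np.savez('w13.npz',**imaging.calibration('wrist'))
cv2.imwrite('pics/w13z.png',cv2.resize(im[20:230,200:320,::-1],None,fx=5,fy=2.8,interpolation=cv2.INTER_CUBIC))
im=imaging.read_camera('scene'); cv2.imwrite('pics/s13.png',im[:,:,::-1])
E
```

```text
time: 25.45
tool_pos: [0.543, 0.2397, 0.0419]
wrist_force: [0.3, 0.1, 0.1]
finger_gap: 0.08
time: 26.45
tool_pos: [0.5403, 0.1896, 0.2522]
wrist_force: [-0.3, -0.1, -0.4]
finger_gap: 0.0803
26.45 pos [0.5403 0.1896 0.2522] yang -2.66 tilt [-7.0e-04  1.6e-03 -1.0e+00] F [-0.29 -0.1  -0.41] gap 0.0803 q [ 15.3  17.7 -47.9  88.2  13.3  80.  -36.2]
```

View pics/w13z.png

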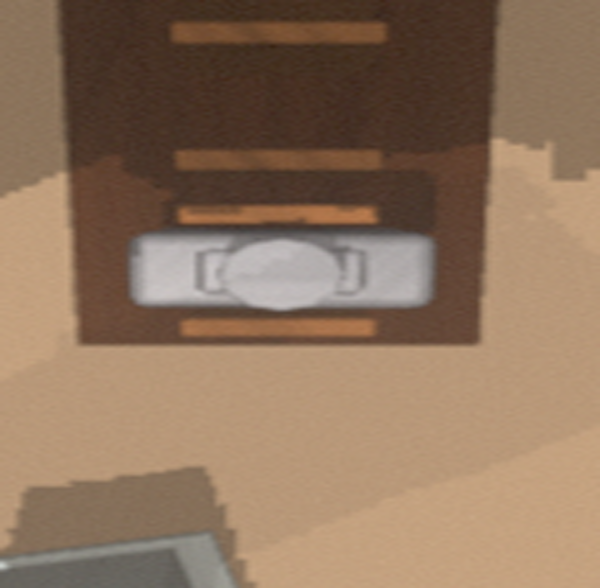

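View pics/s13.png

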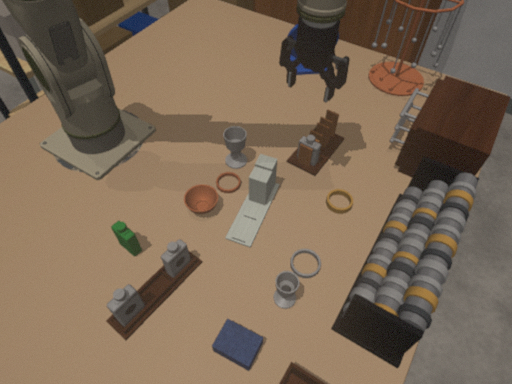

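The flask stands upright in the low slot. In the zoom it spans 131–434 (centre 282), against walls at 180–377 (centre 278), so it's within 1 mm of centre. The other two flasks and the bystanders are in place, and the hand is clear. Handing in.

```bash
python3 -c "
from bench import bot
print(bot.finish_job()); s=bot.sense(); print(s['time'])"
```

```text
the job is handed in; nothing more can be done
None
the job is handed in; nothing more can be done
```

The middle flask is the 84 mm one, the shortest. I stood it upright in the low slot, let go and handed the job in at about 26.5 s; the hand-in reports no verdict.

- **Measuring:** I lifted the flask by its flat faces, stood it on the gauge and let it go. The shut fingertips met the cap at z = 0.0902 m (5.7 N) and the low step at z = 0.0941 m (7.1 N). The cap is therefore about 4 mm below the low step, which fits only the 84 mm flask.
- **Placing:** I took it again by its narrow sides and lowered it into the low slot. The foot touched the floor at the predicted height.
- **Last checks:** In the last pictures the flask looks upright and within about 1 mm of the slot's middle along its width. The other two flasks stand in the tray, and nothing else looks moved. The wrist force was near zero with the hand raised clear.
- **Failed or disagreeing checks:** None of the last checks did. One wall reading just before lowering, from merged blobs in the image, disagreed by about 5 mm, so I left it out. The other wall readings agreed to about 1 mm.

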